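# Put the clay extruder parts back in their trays

### The job

The clay workshop is over and the washed extruder parts lie mixed on the board: put each one away in the tray that already holds a part of its kind (two nozzles, two collars and one piston). Each must stand upright on the floor of its tray, as it stands now, not on the lip or on another part. Do not disturb the small coil pot that is drying among them.

Things in the scene. Friction and masses are not known exactly. Their poses are not given: they have to be found in the camera images.
- nozzle_a: One of two like nozzle caps of a hand clay extruder, white plastic: ribbed round skirt 44 mm across (46 over the ribs), 24 mm high, and above it a cone narrowing to a 12 mm tip at 50 mm height. Stands on its skirt, cone up. Stands on the plywood board, top 12 mm above the table (z = 0.012 m). Origin: centre of its underside; z up. About 50 g. Belongs in the nozzle tray.
- nozzle_b: One of two like nozzle caps of a hand clay extruder, white plastic: ribbed round skirt 44 mm across (46 over the ribs), 24 mm high, and above it a cone narrowing to a 12 mm tip at 50 mm height. Stands on its skirt, cone up. Stands on the plywood board, top 12 mm above the table (z = 0.012 m). Origin: centre of its underside; z up. About 50 g. Belongs in the nozzle tray.
- collar_a: One of two like locking collars of a hand clay extruder, white plastic: plain open ring 50 mm across (52 over its eight broad ribs), hole 38 mm, 24 mm high, lying flat. Stands on the plywood board, top 12 mm above the table (z = 0.012 m). Origin: centre of its underside; z up. About 40 g. Belongs in the collar tray.
- collar_b: One of two like locking collars of a hand clay extruder, white plastic: plain open ring 50 mm across (52 over its eight broad ribs), hole 38 mm, 24 mm high, lying flat. Stands on the plywood board, top 12 mm above the table (z = 0.012 m). Origin: centre of its underside; z up. About 40 g. Belongs in the collar tray.
- piston: Piston of a hand clay extruder, white plastic: round head 31 mm across and 20 mm high, with a 14 mm round stem on its centre, from 20 up to 55 mm height. Stands on its head, stem up. Stands on the plywood board, top 12 mm above the table (z = 0.012 m). Origin: centre of its underside; z up. About 40 g. Belongs in the piston tray.
- nozzle_tray: Shallow grey tray fixed on the board, one of three alike, 206 (x) by 90 mm (y), walls and floor 3 mm thick, lip top 9 mm above its underside. Known by the one nozzle already in it, fixed upright at x = +66 mm, y = 0, at the end far from the robot; floor free from x = -100 to +43 mm, room for two in a row (x = -66 and 0). Origin: centre of its underside; z up.
- collar_tray: Shallow grey tray fixed on the board, one of three alike, 206 (x) by 90 mm (y), walls and floor 3 mm thick, lip top 9 mm above its underside. Known by the one collar already in it, fixed upright at x = +66 mm, y = 0, at the end far from the robot; floor free from x = -100 to +40 mm, room for two in a row (x = -66 and 0). Origin: centre of its underside; z up.
- piston_tray: Shallow grey tray fixed on the board, one of three alike, 206 (x) by 90 mm (y), walls and floor 3 mm thick, lip top 9 mm above its underside. Known by the one piston already in it, fixed upright at x = +66 mm, y = 0, at the end far from the robot; floor free from x = -100 to +50 mm. Origin: centre of its underside; z up.
- coil_pot: Small unfired pot of coiled grey clay, 69 mm across, 43 mm high, standing loose on the board among the parts; it is drying and must stay where it is. Origin: centre of its underside; z up.
Things that resemble listed ones, but are neither listed nor needed, are in the scene too. Leave any blue look-alike of the collar_a alone.

How it is judged:
At the end, for the whole second after the job is handed in: Both nozzles are in the nozzle tray, both collars in the collar tray and the piston in the piston tray: each part's underside within 3 mm of the tray floor, its axis within 0.1 rad of upright, inside the lip, released and at rest (below 0.02 m/s) (x of nozzle_a in the frame of nozzle_tray between -0.1 and 0.1 m and y of nozzle_a in the frame of nozzle_tray between -0.042 and 0.042 m and z of nozzle_a in the frame of nozzle_tray between 0 and 0.006 m and angle between each of nozzle_a, nozzle_b, collar_a, collar_b, piston's own z axis and vertical below 0.1 rad and linear speed of each of nozzle_a, nozzle_b, collar_a, collar_b, piston below 0.02 m/s and x of nozzle_b in the frame of nozzle_tray between -0.1 and 0.1 m and y of nozzle_b in the frame of nozzle_tray between -0.042 and 0.042 m and z of nozzle_b in the frame of nozzle_tray between 0 and 0.006 m and x of collar_a in the frame of collar_tray between -0.1 and 0.1 m and y of collar_a in the frame of collar_tray between -0.042 and 0.042 m and z of collar_a in the frame of collar_tray between 0 and 0.006 m and x of collar_b in the frame of collar_tray between -0.1 and 0.1 m and y of collar_b in the frame of collar_tray between -0.042 and 0.042 m and z of collar_b in the frame of collar_tray between 0 and 0.006 m and x of piston in the frame of piston_tray between -0.1 and 0.1 m and y of piston in the frame of piston_tray between -0.042 and 0.042 m and z of piston in the frame of piston_tray between 0 and 0.006 m); the robot touches nothing.
It fails at once if the drying coil pot is shifted by more than 10 mm or tipped (distance of coil_pot from where it was at the start of the episode above 0.01 m or angle between coil_pot's own z axis and vertical above 0.15 rad).
It also fails if it takes over 128 s, if anything falls off the work surface, if the arm or the gripper's body presses on something with over 40 N, if the wrist force passes 120 N, or if a joint passes its speed limit or range.

### The arm

A 7-joint arm with a two-finger parallel gripper is mounted at the origin on the work surface. World frame = base frame: x ahead of the robot, y to its left, z up, the work surface at z = 0. Lengths are in m, angles in rad, forces in N, time in s.
With the tool pointing down it reaches from about 0.4 to 0.85 m from the base axis. Payload 10.4 kg.
Tool frame: the origin (TCP) lies at the very end of the fingers, on their centre line; the grasp point (between the pads) lies 19 mm behind it; z points along the fingers, y is the line along which they close (so a half turn about z gives the same grasp; the last joint's range is limited). The gripper opens to 87 mm and grips with 3 to 60 N. Pads are 19 mm wide; open, the fingers measure 117 mm over their backs; the gripper's body (75 mm by 190 mm) begins 51 mm behind the grasp point.
Start: joints at [-1.262, 0.332, -0.065, 1.46, 0.022, 1.35, -0.088], TCP at [0.204, 0.591, 0.223] pointing down, gripper open.
Joint ranges: [-2.6, 2.6], [-0.5, 2.12], [-1.47, 1.34], [0.16, 2.42], [-1.27, 4.41], [0.06, 2.06], [-2.6, 2.6]. Speed limits (rad/s): [2.22, 2.22, 2.79, 2.79, 3.14, 3.14, 3.14].

### API

Orientations are given as a unit quaternion [x, y, z, w].
In Python, from bench import r gives the robot as it stands.
- The arm moves only by the shell command python3 -m crank 'ROWS' [FORCE]. ROWS is JSON, a list that holds one entry, the list of rows, each a list of 5 numbers: the shift along the tool's x, y, z in mm, then the turn about the tool's z in degrees, then the opening, from -1 (shut) to 1 (fully open). A call has 1 to 20 rows; each row is the pose to reach, as a shift and turn from the pose commanded when the call began, along the tool's axes at that moment; what a row does not reach only later rows make up. A row lasts 1/10 s, in which the tool goes at most 50 mm and 8.59 degrees, less where a joint would pass 70% of its speed; a pose out of reach is approached as far as the arm can. A call with a gripper value outside its range is refused whole. The fingers move at their own pace and stop on an object; FORCE is the grip in N (left out, the last holds). Time passes only in rows, so rows that repeat a pose let the fingers close. It gives the time, the measured TCP pose, the force, the opening and the grip force at its end, in the units of the state.
- r.read_state(): the state, without advancing time (a new reading comes with each control period).
- r.camera(name): name is "scene" or "top" or "wrist"; returns a dict with "image" (400x640x3 uint8, red, green, blue), "vfov" (degrees; the focal length in pixels is half the picture's height over the tangent of half this angle, whatever the lens; pixels are square), "cx", "cy" (the principal point, pixels), "k1" (the pictures are not rectified: a ray, as slopes to the right and down, at radius r is drawn at 1 + k1 r^2 times it, then the intrinsics apply), "eye" and "attitude" of the camera in the world. Camera axes: x right, y down, z forward; pixel columns grow to the right and rows downward; lengths in m; the calibration is good to about 2 mm. A picture is of the moment at which its call begins. There is no depth.
- r.close_job(): hands the job in; it is judged then, once.
The state is a dict: "time": time; "joint_positions": joint angles; "joint_vel": joint speeds; "joint_torque": joint torques, N m; "ee_pos": TCP position; "eef_rot": TCP orientation; "ft_force": force on the tool from outside, world axes, zero at the start; "torque": the same for the moment, N m; "width": finger opening in m; "grip_force": force on a finger pad.
Only numpy, scipy, OpenCV 4.12 (cv2) and the standard library are available. Lean on these libraries where they do the work, as an engineer would, in place of code of your own. Each camera call takes 0.05 s, during which the arm holds its last target. There are 200 camera calls.

## Working session

There is one attempt and no reset: what is moved stays moved. The work goes in short steps, Python scripts to look and compute and a shell command to move; the robot and the scene stay as the last step left them, time stands still between calls to the robot, and variables do not carry over. Pictures are saved under pics/ and viewed, at most 14 in all, crops included, and the job is handed in when it is done.

```bash
ls; mkdir -p pics
python3 - <<'E'
from bench import r
import cv2
for n in("top","scene"):
    c=r.camera(n); cv2.imwrite(f"pics/{n}0.png",c["image"][:,:,::-1]); print({k:v for k,v in c.items() if k!="image"})
s=r.read_state();print(s)
E
```

```text
pics
{'vfov': 47.778563687165956, 'cx': 322.06886921124993, 'cy': 194.84813841899526, 'k1': -0.007846974390166593, 'eye': array([0.19204691, 0.01954355, 1.11082884]), 'attitude': array([-0.68386781,  0.72207016, -0.07732723,  0.07042727])}
{'vfov': 53.87139353371276, 'cx': 320.7130413694802, 'cy': 203.07456080068374, 'k1': 0.01884723970917098, 'eye': array([1.24923581, 0.17026646, 0.803976  ]), 'attitude': array([ 0.57249156,  0.70993656, -0.31784931, -0.25925917])}
{'time': 0.1, 'joint_positions': array([-1.26160137,  0.33281692, -0.06465732,  1.46086   ,  0.02160151,
        1.34988781, -0.08853023]), 'joint_vel': array([-0.00109195, -0.0031602 ,  0.00046301, -0.00152899, -0.00066789,
        0.00071431,  0.00134962]), 'joint_torque': array([ 8.61073077e-04, -6.24547577e+01,  2.41864845e-02, -3.90718031e+01,
       -6.15122588e-02,  3.66731803e-02,  7.41387248e-05]), 'ee_pos': array([0.20350378, 0.5905772 , 0.22182696]), 'eef_rot': array([ 1.65162655e-01,  9.86266135e-01, -6.34717430e-04, -6.94849592e-05]), 'ft_force': array([-0.14729457, -0.4943063 , -0.32674901]), 'torque': array([ 0.01466299, -0.03998735, -0.01395424]), 'grip_force': 0.0, 'width': 0.08686584853682901}
```

View pics/top0.png

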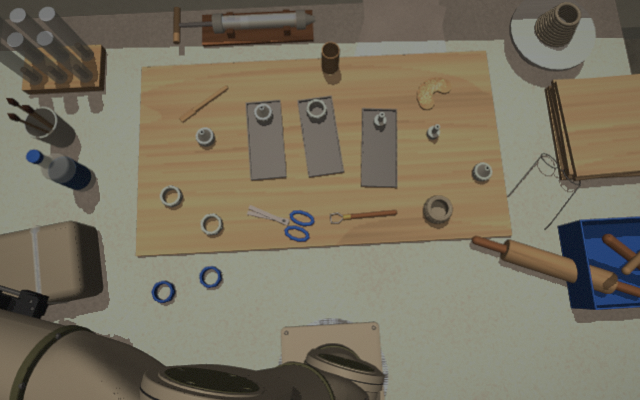

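View pics/scene0.png

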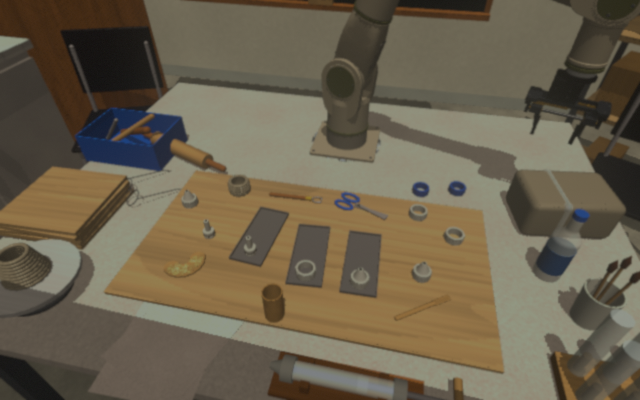

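The top picture shows two white collars at (171,197) and (211,224), nozzles at (205,136) and (483,172), the piston at (434,131), and the pot at (438,210). The trays are nozzle (266,140), collar (320,136) and piston (379,148).

Look-alikes are the blue rings at (163,292) and (210,277) and the fixed tray samples at (263,112), (316,108) and (380,120). I choose the white loose parts on the board.

Next is a close crop with first projections overlaid.

```bash
cat > h.py <<'E'
import numpy as np, cv2
from scipy.spatial.transform import Rotation as R
def cam(c):
    f=200/np.tan(np.radians(c["vfov"]/2)); return f,R.from_quat(c["attitude"]).as_matrix()
def proj(c,P):
    f,M=cam(c); q=(np.atleast_2d(P)-c["eye"])@M; s=q[:,:2]/q[:,2:]; s=s*(1+c["k1"]*(s**2).sum(1,keepdims=True)); return s*f+[c["cx"],c["cy"]]
def back(c,uv,z):
    f,M=cam(c); d=(np.atleast_2d(uv)-[c["cx"],c["cy"]])/f; s=d.copy()
    for _ in range(10): s=d/(1+c["k1"]*(s**2).sum(1,keepdims=True))
    w=np.c_[s,np.ones(len(s))]@M.T; e=c["eye"]; return e+w*((z-e[2])/w[:,2])[:,None]
def circ(x,y,z,rad,n=48):
    t=np.linspace(0,2*np.pi,n); return np.c_[x+rad*np.cos(t),y+rad*np.sin(t),0*t+z]
B=.012
# name: kind profile circles (z,r)
K=dict(n=[(0,.023),(.024,.023),(.05,.006)],c=[(0,.026),(.024,.026),(.024,.019)],p=[(0,.0155),(.02,.0155),(.055,.007)],pot=[(0,.03),(.043,.0345)])
def overlay(c,objs,scale,box,fn,trays=()):
    x0,y0,x1,y1=box; im=cv2.resize(c["image"][y0:y1,x0:x1,::-1],None,fx=scale,fy=scale,interpolation=cv2.INTER_CUBIC)
    T=lambda P:np.round(((proj(c,P)-[x0,y0]+.5)*scale-.5)*8).astype(np.int32)
    for k,x,y in objs:
        for z,rad in K[k]: cv2.polylines(im,[T(circ(x,y,B+z,rad))],True,(0,0,255),1,cv2.LINE_AA,3)
    for x,y,a in trays:
        q=np.array([[-.103,-.045],[.103,-.045],[.103,.045],[-.103,.045]])@np.array([[np.cos(a),np.sin(a)],[-np.sin(a),np.cos(a)]])+[x,y]
        cv2.polylines(im,[T(np.c_[q,[B+.009]*4])],True,(0,255,0),1,cv2.LINE_AA,3)
    cv2.imwrite(fn,im)
E
cat > o.py <<'E'
from h import *
from bench import r
import pickle
c=r.camera("top"); s=r.camera("scene"); pickle.dump((c,s),open("c.pkl","wb"))
for n,uv,z in [("nA",(205,132),.062),("nB",(483,170),.062),("p",(433,128),.067),("cA",(171,196),.036),("cB",(211,223),.036),("pot",(438,208),.055)]: print(n,back(c,uv,z)[0].round(4))
for n,q in dict(N=[(247,102),(281,100),(286,178),(252,180)],C=[(299,99),(329,97),(343,173),(312,176)],P=[(363,109),(397,111),(396,187),(361,186)]).items():
    w=back(c,q,.021)[:,:2]; a=(w[0]+w[1]-w[2]-w[3])/2; print(n,w.mean(0).round(4),np.arctan2(a[1],a[0]).round(3),np.linalg.norm(a).round(3),np.linalg.norm((w[0]+w[3]-w[1]-w[2])/2).round(3))
E
python3 o.py
```

```text
nA [0.5869 0.2804 0.062 ]
nB [ 0.4547 -0.3874  0.062 ]
p [ 0.5657 -0.2767  0.067 ]
cA [0.437  0.3696 0.036 ]
cB [0.3654 0.2727 0.036 ]
pot [ 0.3692 -0.2707  0.055 ]
N [0.5746 0.1352] 0.032 0.208 0.086
C [ 0.5771 -0.0023] 0.112 0.207 0.078
P [ 0.5374 -0.1485] -0.1 0.202 0.087
```

Run:
```python
from h import *
import pickle
c,s=pickle.load(open("c.pkl","rb"))
objs=[("n",.587,.2804),("n",.4547,-.3874),("p",.5657,-.2767),("c",.437,.3696),("c",.3654,.2727),("pot",.3692,-.2707)]
overlay(c,objs,4,(150,85,350,235),"pics/o1.png",[(.5746,.1352,.032),(.5771,-.0023,.112)])
overlay(c,objs,4,(340,90,510,235),"pics/o2.png",[(.5374,-.1485,-.1)])
overlay(s,objs,2.3,(170,165,500,320),"pics/o3.png",[(.5746,.1352,.032),(.5771,-.0023,.112),(.5374,-.1485,-.1)])
```

```text
(no output)
```

View pics/o1.png

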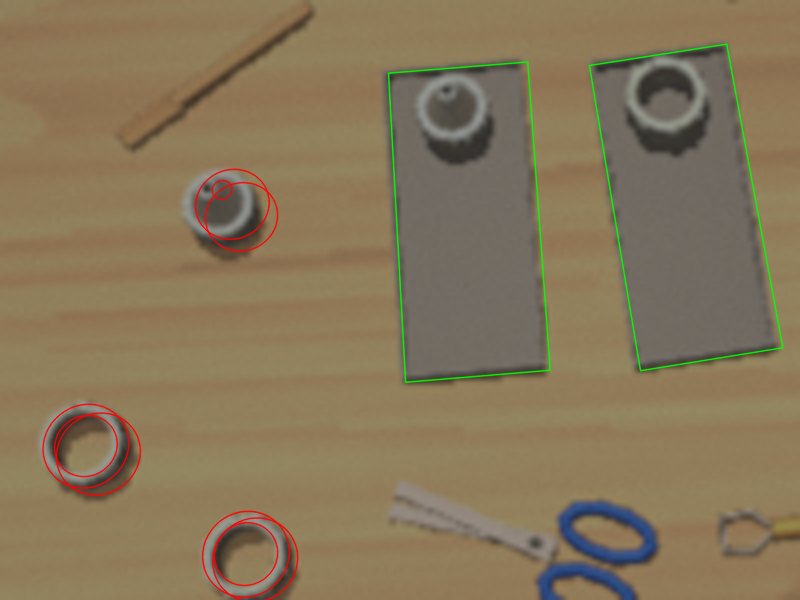

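View pics/o2.png

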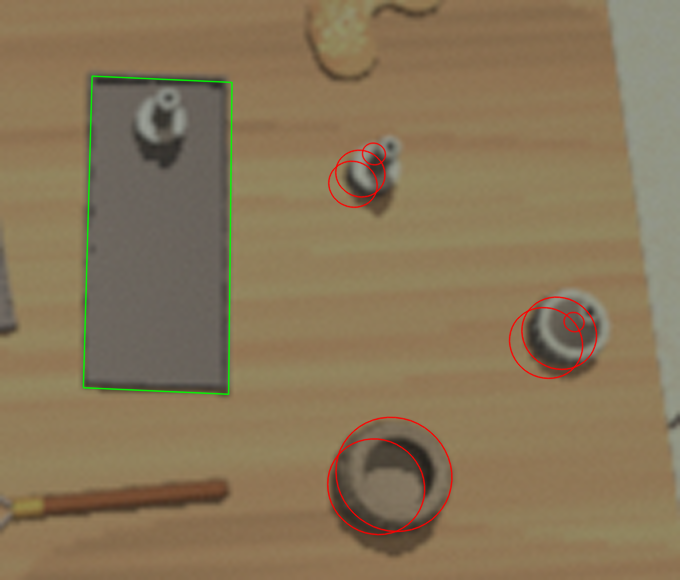

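View pics/o3.png

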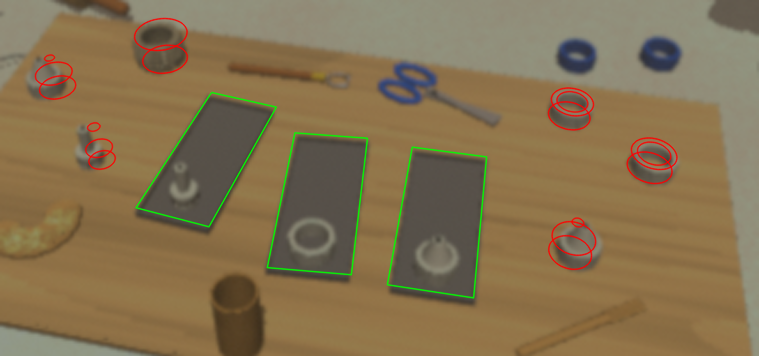

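The overlay shows the collar and tray fits are good. The nozzle and piston tips were misread: nozzle A's tip is at (202,131.7), nozzle B's at (487.5,168.2) and the piston's at (437.5,126.5). I'll recompute these and cross-check against skirt centres and the scene camera.

```bash
cat >> h.py <<'E'
def plan(x,y,z,yaw=None):
    from bench import r
    s=r.read_state(); M=R.from_quat(s["eef_rot"]).as_matrix(); d=M.T@(np.array([x,y,z])-s["ee_pos"])*1000
    cur=np.degrees(np.arctan2(M[1,1],M[0,1])); t=0 if yaw is None else (cur-yaw+90)%180-90
    print("shift",d.round(1),"turn",round(t,1),"yaw",cur.round(1),"tilt",M[:,2].round(3),"q7",s["joint_positions"][6].round(2),"t",s["time"])
E
python3 - <<'E'
from h import *
import pickle
c,s=pickle.load(open("c.pkl","rb"))
for n,uv,z in [("nA tip",(202,131.7),.062),("nA sk",(204.5,136),.036),("nB tip",(487.5,168.2),.062),("nB sk",(482.5,171.8),.036),("p tip",(437.5,126.5),.067),("cA",(171.7,196.3),.036),("cB",(211.6,223.2),.036)]: print(n,back(c,uv,z)[0].round(4))
# scene crop 2.3x at (170,165)
q=lambda u,v:(170+u/2.3,165+v/2.3)
for n,uv,z in [("nA tip",q(577,226),.062),("nB tip",q(43,63),.062),("p tip",q(83,130),.067),("cA",q(652,155),.036),("cB",q(571,103),.036),("Nfix tip",q(437,239),.065),("Cfix",q(311,234),.039),("Pfix",q(180,167),.07)]: print("S",n,back(s,uv,z)[0].round(4))
for n,(x,y,a) in dict(N=(.5746,.1352,.032),C=(.5771,-.0023,.112),P=(.5374,-.1485,-.1)).items():
    print(n,"fix",x+.066*np.cos(a),y+.066*np.sin(a))
plan(.58,.288,.10,91.8)
E
```

```text
nA tip [0.588  0.2878 0.062 ]
nA sk [0.5862 0.2882 0.036 ]
nB tip [ 0.4586 -0.3988  0.062 ]
nB sk [ 0.4567 -0.3956  0.036 ]
p tip [ 0.5689 -0.2882  0.067 ]
cA [0.4361 0.3678 0.036 ]
cB [0.3648 0.2713 0.036 ]
S nA tip [0.5934 0.2808 0.062 ]
S nB tip [ 0.4674 -0.3886  0.062 ]
S p tip [ 0.5745 -0.2848  0.067 ]
S cA [0.4418 0.3684 0.036 ]
S cB [0.37   0.2726 0.036 ]
S Nfix tip [0.6448 0.1392 0.065 ]
S Cfix [0.6457 0.0046 0.039 ]
S Pfix [ 0.6091 -0.1533  0.07  ]
N fix 0.6405662108834855 0.13731163957045447
C fix 0.6426864805369308 0.005076555481984823
P fix 0.6030702749083496 -0.15508900549869065
shift [-454.6 -163.5  122.2] turn -20.8 yaw 71.0 tilt [-0.    -0.001 -1.   ] q7 -0.09 t 0.2
```

```bash
python3 -m crank '[[[-120,-45,10,-8,1],[-240,-85,20,-16,1],[-360,-130,40,-21,1],[-464,-163,60,-21,1],[-464,-163,60,-21,1],[-464,-163,60,-21,1],[-464,-163,60,-21,1],[-464,-163,60,-21,1],[-464,-163,60,-21,1],[-464,-163,60,-21,1],[-464,-163,80,-21,1],[-464,-163,80,-21,1],[-464,-163,80,-21,1],[-464,-163,80,-21,1]]]' 25
python3 - <<'E'
from h import *
from bench import r
w=r.camera("wrist"); print({k:v for k,v in w.items() if k!="image"})
overlay(w,[("n",.589,.286)],1,(0,0,640,400),"pics/w1.png",[(.5746,.1352,.032)])
plan(.589,.286,.021,91.8)
E
```

```text
time: 1.6
ee_pos: [0.5886, 0.2874, 0.1436]
eef_rot: [-0.018, 1.0, 0.001, 0.0]
ft_force: [-0.0, -0.6, -0.2]
width: 0.087
grip_force: 0.0
{'vfov': 58.92914024178637, 'cx': 319.5833607738117, 'cy': 199.4738215162362, 'k1': -0.030501395236267825, 'eye': array([0.52232329, 0.28416552, 0.30597542]), 'attitude': array([0.688476  , 0.71469673, 0.089133  , 0.08523312])}
shift [-1.000e-01 -1.400e+00  1.228e+02] turn 0.3 yaw 92.1 tilt [ 0.001  0.001 -1.   ] q7 1.13 t 1.65
```

View pics/w1.png

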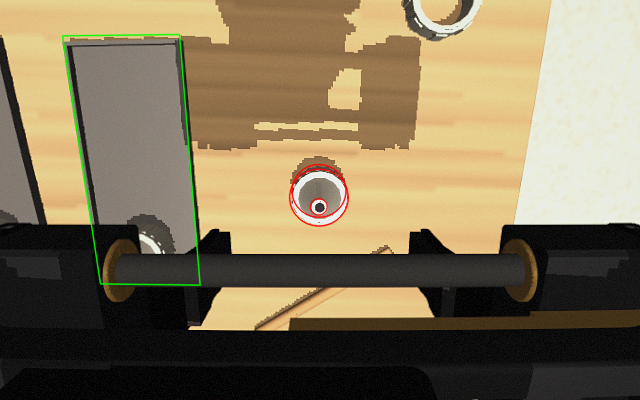

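The wrist view shows nozzle A at (319,195), matching the projection to within about 1 mm. The nozzle tray reads about 3 mm further in x than in the top view. Descending to grasp.

```bash
python3 -m crank '[[[0,-1,40,0,1],[0,-1,80,0,1],[0,-1,105,0,1],[0,-1,118,0,1],[0,-1,122,0,1],[0,-1,122,0,1],[0,-1,122,0,1],[0,-1,122,0,-1],[0,-1,122,0,-1],[0,-1,122,0,-1],[0,-1,122,0,-1],[0,-1,122,0,-1],[0,-1,122,0,-1],[0,-1,122,0,-1],[0,-1,122,0,-1],[0,-1,122,0,-1]]]' 25; python3 -c "
from h import *
plan(.578,.1355,.124,91.8)"
```

```text
time: 3.25
ee_pos: [0.5892, 0.2848, 0.0206]
eef_rot: [-0.017, 1.0, 0.0, 0.0]
ft_force: [0.2, 0.4, 0.2]
width: 0.0435
grip_force: 25.0
shift [  16.4 -148.8 -103.5] turn 0.2 yaw 92.0 tilt [ 0.  0. -1.] q7 1.14 t 3.25
```

```bash
python3 -m crank '[[[0,0,-20,0,-1],[0,0,-60,0,-1],[4,-30,-80,0,-1],[10,-70,-80,0,-1],[16,-110,-80,0,-1],[16,-140,-80,0,-1],[16,-149,-75,0,-1],[16,-149,-60,0,-1],[16,-149,-40,0,-1],[16,-149,-22,0,-1],[16,-149,-12,0,-1],[16,-149,-8,0,-1],[16,-149,-5,0,-1],[16,-149,-4,0,-1],[16,-149,-4,0,-1],[16,-149,-4,0,-1]]]'; python3 -c "
from h import *
plan(.578,.1355,.0241,91.8)"
```

```text
time: 4.85
ee_pos: [0.5788, 0.1353, 0.0251]
eef_rot: [-0.017, 1.0, 0.0, 0.0]
ft_force: [-0.3, 0.5, 0.6]
width: 0.0432
grip_force: 25.0
shift [0.8 0.2 1. ] turn 0.2 yaw 92.0 tilt [ 0.001  0.    -1.   ] q7 1.37 t 4.85
```

```bash
python3 -m crank '[[[0,0,1,0,-1],[0,0,1,0,-1],[0,0,1,0,1],[0,0,1,0,1],[0,0,1,0,1],[0,0,1,0,1],[0,0,1,0,1],[0,0,1,0,1],[0,0,-20,0,1],[0,0,-60,0,1],[0,0,-100,0,1],[0,0,-110,0,1],[0,0,-110,0,1]]]'
python3 - <<'E'
from h import *
plan(.439,.368,.144,96.4)
E
```

```text
time: 6.15
ee_pos: [0.5795, 0.1356, 0.1364]
eef_rot: [-0.017, 1.0, 0.001, 0.002]
ft_force: [0.5, -0.5, 0.2]
width: 0.0869
grip_force: 0.0
shift [132.3 237.2  -7.7] turn -4.4 yaw 92.0 tilt [ 0.003  0.001 -1.   ] q7 1.35 t 6.15
```

```bash
python3 -m crank '[[[20,40,-8,-2,1],[45,80,-8,-4,1],[70,125,-8,-4,1],[95,170,-8,-4,1],[120,215,-8,-4,1],[132,237,-8,-4,1],[132,237,-8,-4,1],[132,237,-8,-4,1],[132,237,-8,-4,1],[132,237,-8,-4,1]]]'
python3 - <<'E'
from h import *
from bench import r
w=r.camera("wrist"); c=r.camera("top")
overlay(w,[("c",.439,.368),("c",.3675,.272)],.9,(100,0,640,330),"pics/a.png")
overlay(c,[("n",.5785,.1355)],5,(235,90,300,190),"pics/b.png",[(.5775,.1355,.032)])
a,b=cv2.imread("pics/a.png"),cv2.imread("pics/b.png"); h=500; o=np.zeros((h,a.shape[1]+b.shape[1],3),np.uint8)
if o.shape[1]>800: print(o.shape)
o[:a.shape[0],:a.shape[1]]=a; o[:b.shape[0],a.shape[1]:]=b; cv2.imwrite("pics/w2.png",cv2.resize(o,None,fx=.98,fy=.98))
plan(.439,.368,.021)
E
```

```text
time: 7.15
ee_pos: [0.4391, 0.366, 0.142]
eef_rot: [-0.051, 0.999, -0.0, -0.0]
ft_force: [-0.2, -0.0, -0.4]
width: 0.0871
grip_force: 0.0
(500, 811, 3)
shift [ -0.2   1.6 121.4] turn 0 yaw 95.9 tilt [-0. -0. -1.] q7 0.9 t 7.25
```

View pics/w2.png

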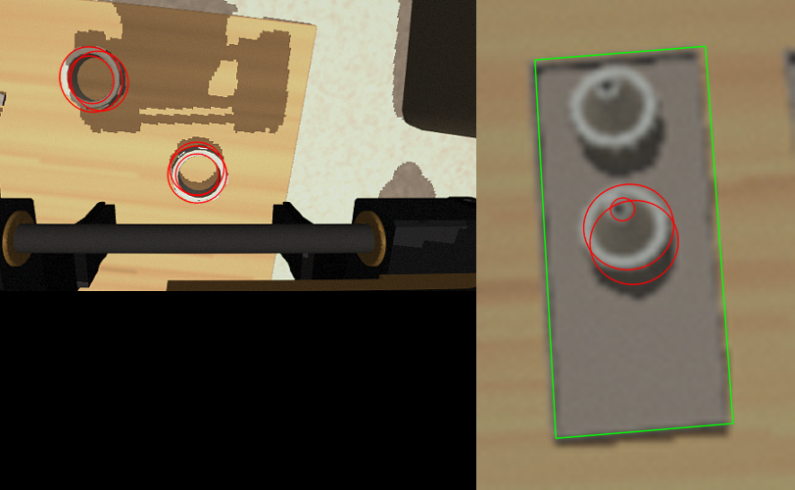

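Nozzle A stands upright in its tray at crop (625,225). Collar A at crop (197,173) is within 2 mm of the estimate, and collar B at (94,78) also fits. Grasping collar A.

```bash
python3 -m crank '[[[0,1,40,0,1],[0,1,80,0,1],[0,1,105,0,1],[0,1,117,0,1],[0,1,121,0,1],[0,1,121,0,1],[0,1,121,0,1],[0,1,121,0,-1],[0,1,121,0,-1],[0,1,121,0,-1],[0,1,121,0,-1],[0,1,121,0,-1],[0,1,121,0,-1],[0,1,121,0,-1],[0,1,121,0,-1],[0,1,121,0,-1]]]' 20; python3 -c "
from h import *
plan(.580,-.002,.120,96.4)"
```

```text
time: 8.85
ee_pos: [0.4382, 0.3685, 0.0216]
eef_rot: [-0.052, 0.999, 0.0, 0.0]
ft_force: [0.2, 0.3, 0.9]
width: 0.049
grip_force: 20.0
shift [-102.4 -383.3  -98.5] turn -0.4 yaw 96.0 tilt [ 0.  0. -1.] q7 0.9 t 8.85
```

```bash
python3 -m crank '[[[0,0,-20,0,-1],[0,0,-60,0,-1],[0,0,-90,0,-1],[-10,-30,-99,0,-1],[-20,-70,-99,0,-1],[-30,-115,-99,0,-1],[-40,-160,-99,0,-1],[-52,-205,-99,0,-1],[-65,-250,-99,0,-1],[-78,-295,-99,0,-1],[-90,-335,-99,0,-1],[-100,-370,-99,0,-1],[-102,-383,-99,0,-1],[-102,-383,-99,0,-1],[-102,-383,-80,0,-1],[-102,-383,-50,0,-1],[-102,-383,-30,0,-1],[-102,-383,-30,0,-1]]]'; python3 -c "
from h import *
plan(.580,-.002,.0246,96.4)"
```

```text
time: 10.65
ee_pos: [0.5771, 0.0006, 0.0487]
eef_rot: [-0.054, 0.999, 0.0, -0.003]
ft_force: [-0.1, -0.2, 0.2]
width: 0.0486
grip_force: 20.0
shift [-2.8 -2.9 24.1] turn -0.3 yaw 96.1 tilt [-0.005  0.    -1.   ] q7 1.69 t 10.65
```

```bash
python3 -m crank '[[[-2,-2,10,0,-1],[-2,-2,16,0,-1],[-2,-2,20,0,-1],[-2,-2,22,0,-1],[-2,-2,23,0,-1],[-2,-2,24,0,-1],[-2,-2,24,0,-1],[-2,-2,24,0,-1]]]'; python3 -c "
from h import *
plan(.580,-.002,.0246,96.4)"
```

```text
time: 11.45
ee_pos: [0.5818, -0.0035, 0.0277]
eef_rot: [-0.052, 0.999, 0.0, 0.0]
ft_force: [-0.2, 0.2, -0.2]
width: 0.0483
grip_force: 20.0
shift [1.7 1.7 3.1] turn -0.4 yaw 96.0 tilt [ 0.  0. -1.] q7 1.7 t 11.45
```

```bash
python3 -m crank '[[[1,1,2,0,-1],[1,1,3,0,-1],[1,1,3,0,-1],[1,1,3,0,-1],[1,1,3,0,1],[1,1,3,0,1],[1,1,3,0,1],[1,1,3,0,1],[1,1,3,0,1],[1,1,3,0,1],[1,1,-20,0,1],[1,1,-60,0,1],[1,1,-100,0,1],[1,1,-110,0,1],[1,1,-110,0,1],[1,1,-110,0,1]]]'
python3 - <<'E'
from h import *
from bench import r
plan(.369,.273,.135,96.4)
E
```

```text
time: 13.05
ee_pos: [0.58, -0.0026, 0.1364]
eef_rot: [-0.052, 0.999, 0.0, -0.001]
ft_force: [-0.6, 0.1, -0.7]
width: 0.0868
grip_force: 0.0
shift [181.1 296.1   1.7] turn -0.4 yaw 96.0 tilt [-0.001  0.    -1.   ] q7 1.67 t 13.05
```

```bash
python3 -m crank '[[[20,35,0,0,1],[45,75,0,0,1],[70,115,0,0,1],[95,155,0,0,1],[120,195,0,0,1],[145,235,0,0,1],[165,270,0,0,1],[181,296,0,0,1],[181,296,20,0,1],[181,296,40,0,1],[181,296,40,0,1],[181,296,40,0,1],[181,296,40,0,1]]]'
python3 - <<'E'
from h import *
from bench import r
w=r.camera("wrist"); c=r.camera("top")
overlay(w,[("c",.369,.273)],.8,(100,0,640,330),"pics/a.png")
overlay(c,[("c",.580,-.002)],4.5,(292,85,355,185),"pics/b.png",[(.580,-.002,.112)])
a,b=cv2.imread("pics/a.png"),cv2.imread("pics/b.png"); h=450; o=np.zeros((h,a.shape[1]+b.shape[1],3),np.uint8)
o[:a.shape[0],:a.shape[1]]=a; o[:b.shape[0],a.shape[1]:]=b; cv2.imwrite("pics/w3.png",o)
plan(.369,.273,.0215)
E
```

```text
time: 14.35
ee_pos: [0.37, 0.2728, 0.0979]
eef_rot: [-0.052, 0.999, 0.0, 0.0]
ft_force: [0.6, 0.4, 0.7]
width: 0.0871
grip_force: 0.0
shift [ 1.3  0.1 76.7] turn 0 yaw 96.0 tilt [ 0.001  0.001 -1.   ] q7 0.94 t 14.45
```

View pics/w3.png

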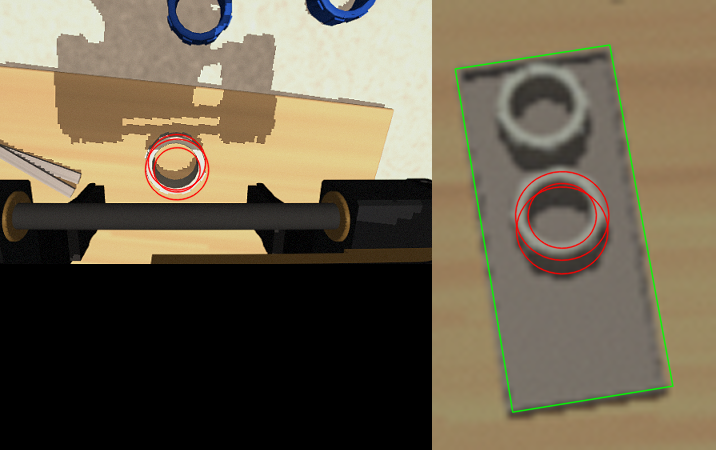

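Collar A is flat in its tray at crop (558,215). Collar B at (175,160) sits about 2 mm nearer the robot than the estimate. Grasping it.

```bash
python3 -m crank '[[[3,0,40,0,1],[3,0,60,0,1],[3,0,70,0,1],[3,0,75,0,1],[3,0,76,0,1],[3,0,76,0,1],[3,0,76,0,-1],[3,0,76,0,-1],[3,0,76,0,-1],[3,0,76,0,-1],[3,0,76,0,-1],[3,0,76,0,-1],[3,0,76,0,-1],[3,0,76,0,-1],[3,0,76,0,-1]]]' 20; python3 -c "
from h import *
plan(.580-.066*np.cos(.112),-.002-.066*np.sin(.112),.120,96.4)"
```

```text
time: 15.95
ee_pos: [0.3668, 0.2725, 0.0216]
eef_rot: [-0.052, 0.999, 0.0, -0.0]
ft_force: [-0.6, -0.4, 1.1]
width: 0.0493
grip_force: 20.0
shift [-117.4 -295.7  -98.5] turn -0.4 yaw 96.0 tilt [-0.  0. -1.] q7 0.93 t 15.95
```

```bash
python3 -m crank '[[[0,0,-20,0,-1],[0,0,-60,0,-1],[0,0,-90,0,-1],[-10,-25,-99,0,-1],[-25,-65,-99,0,-1],[-42,-105,-99,0,-1],[-60,-150,-99,0,-1],[-78,-195,-99,0,-1],[-95,-240,-99,0,-1],[-110,-278,-99,0,-1],[-117,-295,-99,0,-1],[-117,-295,-99,0,-1],[-117,-295,-99,0,-1],[-117,-295,-70,0,-1],[-117,-295,-40,0,-1],[-117,-295,-20,0,-1],[-117,-295,-10,0,-1],[-117,-295,-10,0,-1],[-117,-295,-10,0,-1]]]'; python3 -c "
from h import *
plan(.580-.066*np.cos(.112),-.002-.066*np.sin(.112),.0246,96.4)"
```

```text
time: 17.85
ee_pos: [0.5144, -0.008, 0.0324]
eef_rot: [-0.053, 0.999, 0.0, 0.0]
ft_force: [0.4, -1.1, 0.3]
width: 0.0491
grip_force: 20.0
shift [ 0.1 -1.3  7.8] turn -0.4 yaw 96.0 tilt [ 0.001  0.    -1.   ] q7 1.69 t 17.85
```

```bash
python3 -m crank '[[[0,-1,4,0,-1],[0,-1,6,0,-1],[0,-1,7,0,-1],[0,-1,7.5,0,-1],[0,-1,7.5,0,-1],[0,-1,7.5,0,-1],[0,-1,7.5,0,1],[0,-1,7.5,0,1],[0,-1,7.5,0,1],[0,-1,7.5,0,1],[0,-1,7.5,0,1],[0,-1,7.5,0,1],[0,-1,-20,0,1],[0,-1,-60,0,1],[0,-1,-100,0,1],[0,-1,-110,0,1],[0,-1,-110,0,1],[0,-1,-110,0,1]]]'
python3 - <<'E'
from h import *
plan(.572,-.2865,.142,84.3)
E
```

```text
time: 19.65
ee_pos: [0.5134, -0.0096, 0.1404]
eef_rot: [-0.052, 0.999, 0.0, -0.001]
ft_force: [-0.7, -0.5, -0.1]
width: 0.0868
grip_force: 0.0
shift [ -29.4 -281.5   -1.7] turn 11.7 yaw 96.0 tilt [-0.001  0.    -1.   ] q7 1.65 t 19.65
```

```bash
python3 -m crank '[[[-5,-45,0,4,1],[-10,-90,0,8,1],[-15,-135,0,12,1],[-20,-180,0,12,1],[-25,-225,0,12,1],[-29,-260,0,12,1],[-29,-281,0,12,1],[-29,-281,0,12,1],[-29,-281,0,12,1],[-29,-281,0,12,1]]]'
python3 - <<'E'
from h import *
from bench import r
w=r.camera("wrist"); c=r.camera("top")
overlay(w,[("p",.572,-.2865),("pot",.3692,-.2707),("n",.463,-.394)],.8,(50,0,590,330),"pics/a.png",[(.54,-.148,-.1)])
overlay(c,[("c",.5144,-.0094)],4.5,(292,85,355,185),"pics/b.png",[(.580,-.002,.112)])
a,b=cv2.imread("pics/a.png"),cv2.imread("pics/b.png"); h=450; o=np.zeros((h,a.shape[1]+b.shape[1],3),np.uint8)
o[:a.shape[0],:a.shape[1]]=a; o[:b.shape[0],a.shape[1]:]=b; cv2.imwrite("pics/w4.png",o)
plan(.572,-.2865,.034)
E
```

```text
time: 20.65
ee_pos: [0.5721, -0.2844, 0.1404]
eef_rot: [0.052, 0.999, 0.001, -0.001]
ft_force: [0.1, 1.0, -0.4]
width: 0.0869
grip_force: 0.0
shift [ 1.000e-01 -2.100e+00  1.071e+02] turn 0 yaw 84.1 tilt [-0.     0.001 -1.   ] q7 2.01 t 20.75
```

View pics/w4.png

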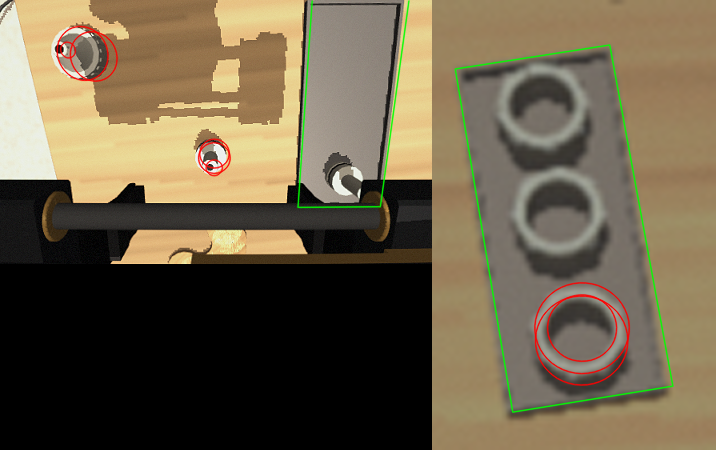

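Both collars are in the tray. The piston at (212,157) matches the estimate. Nozzle B at (75,52) is about 6 mm further out, so I'll use y≈-0.400. Grasping the piston stem.

```bash
python3 -m crank '[[[0,-1.5,40,0,1],[0,-1.5,70,0,1],[0,-1.5,92,0,1],[0,-1.5,103,0,1],[0,-1.5,106,0,1],[0,-1.5,106,0,1],[0,-1.5,106,0,-1],[0,-1.5,106,0,-1],[0,-1.5,106,0,-1],[0,-1.5,106,0,-1],[0,-1.5,106,0,-1],[0,-1.5,106,0,-1],[0,-1.5,106,0,-1],[0,-1.5,106,0,-1],[0,-1.5,106,0,-1],[0,-1.5,106,0,-1]]]' 20; python3 -c "
from h import *
plan(.54,-.15,.037,84.3)"
```

```text
time: 22.35
ee_pos: [0.572, -0.2876, 0.0355]
eef_rot: [0.052, 0.999, 0.0, 0.0]
ft_force: [0.7, 0.5, -0.0]
width: 0.0146
grip_force: 0.1
shift [ 46.3 133.5  -1.5] turn -0.3 yaw 84.0 tilt [ 0.  0. -1.] q7 2.05 t 22.35
```

```bash
python3 -m crank '[[[0,0,0,0,-1],[0,0,0,0,-1],[0,0,0,0,-1],[0,0,-20,0,-1],[0,0,-50,0,-1],[10,30,-70,0,-1],[25,70,-70,0,-1],[38,110,-70,0,-1],[46,133,-70,0,-1],[46,133,-70,0,-1],[46,133,-50,0,-1],[46,133,-30,0,-1],[46,133,-18,0,-1],[46,133,-10,0,-1],[46,133,-10,0,-1],[46,133,-10,0,-1]]]'; python3 -c "
from h import *
plan(.54,-.15,.0385,84.3)"
```

```text
time: 23.95
ee_pos: [0.5406, -0.1509, 0.046]
eef_rot: [0.053, 0.999, -0.0, 0.0]
ft_force: [-0.3, -0.5, -0.7]
width: 0.0132
grip_force: 20.0
shift [0.7 0.8 7.5] turn -0.3 yaw 84.0 tilt [ 0.001 -0.    -1.   ] q7 1.8 t 23.95
```

```bash
python3 -m crank '[[[0,1,4,0,-1],[0,1,6,0,-1],[0,1,7,0,-1],[0,1,7,0,-1],[0,1,7,0,-1],[0,1,7,0,-1],[0,1,7,0,1],[0,1,7,0,1],[0,1,7,0,1],[0,1,7,0,1],[0,1,7,0,1],[0,1,7,0,1],[0,1,-20,0,1],[0,1,-60,0,1],[0,1,-95,0,1],[0,1,-95,0,1],[0,1,-95,0,1]]]'
python3 - <<'E'
from h import *
plan(.463,-.400,.141,91.8)
E
```

```text
time: 25.65
ee_pos: [0.5407, -0.1495, 0.1411]
eef_rot: [0.052, 0.999, 0.0, 0.001]
ft_force: [0.9, 0.3, -1.0]
width: 0.0855
grip_force: 0.0
shift [ 5.110e+01 -2.573e+02 -1.000e-01] turn -7.8 yaw 84.0 tilt [ 0.002  0.    -1.   ] q7 1.76 t 25.65
```

```bash
python3 -m crank '[[[8,-40,0,0,1],[16,-85,0,0,1],[25,-130,0,0,1],[34,-175,0,0,1],[43,-220,0,0,1],[51,-257,0,0,1],[51,-257,0,0,1],[51,-257,0,0,1],[51,-257,0,0,1],[51,-257,0,0,1]]]'
python3 - <<'E'
from h import *
from bench import r
w=r.camera("wrist"); c=r.camera("top")
overlay(w,[("n",.463,-.400)],.8,(50,0,590,330),"pics/a.png")
overlay(c,[("p",.5407,-.1495)],4.5,(348,95,411,195),"pics/b.png",[(.54,-.15,-.1)])
a,b=cv2.imread("pics/a.png"),cv2.imread("pics/b.png"); h=450; o=np.zeros((h,a.shape[1]+b.shape[1],3),np.uint8)
o[:a.shape[0],:a.shape[1]]=a; o[:b.shape[0],a.shape[1]:]=b; cv2.imwrite("pics/w5.png",o)
plan(.463,-.400,.021)
E
```

```text
time: 26.65
ee_pos: [0.4635, -0.3982, 0.14]
eef_rot: [0.051, 0.999, 0.001, -0.0]
ft_force: [-0.2, 0.1, 0.9]
width: 0.0867
grip_force: 0.0
shift [  0.2  -1.5 119.3] turn 0 yaw 84.1 tilt [ 0.     0.001 -1.   ] q7 2.27 t 26.75
```

View pics/w5.png

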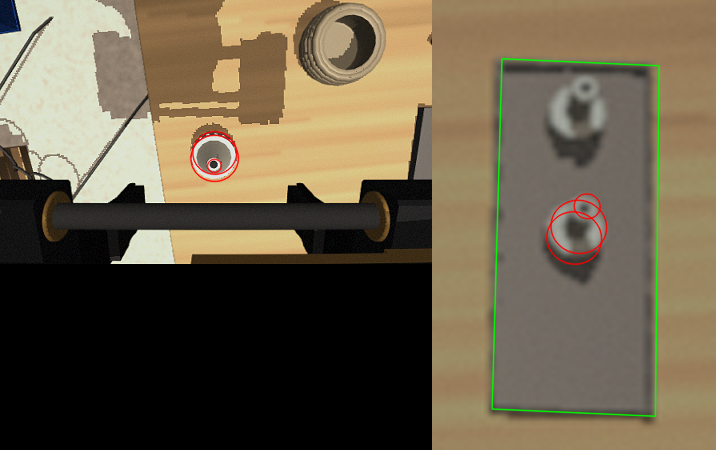

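The piston stands in its tray at crop (575,230). Nozzle B at (214,160) matches the estimate. Grasping it.

```bash
python3 -m crank '[[[0,-1,40,0,1],[0,-1,80,0,1],[0,-1,104,0,1],[0,-1,115,0,1],[0,-1,119,0,1],[0,-1,119,0,1],[0,-1,119,0,1],[0,-1,119,0,-1],[0,-1,119,0,-1],[0,-1,119,0,-1],[0,-1,119,0,-1],[0,-1,119,0,-1],[0,-1,119,0,-1],[0,-1,119,0,-1],[0,-1,119,0,-1],[0,-1,119,0,-1],[0,-1,119,0,-1]]]' 25; python3 -c "
from h import *
plan(.5785-.068*np.cos(.032),.1355-.068*np.sin(.032),.12,91.8)"
```

```text
time: 28.45
ee_pos: [0.4626, -0.4007, 0.0215]
eef_rot: [0.052, 0.999, 0.0, -0.0]
ft_force: [-0.4, -0.4, -0.0]
width: 0.0431
grip_force: 25.0
shift [  8.2 536.2 -98.5] turn -7.8 yaw 84.0 tilt [-0.  0. -1.] q7 2.33 t 28.45
```

```bash
python3 -m crank '[[[0,0,-20,0,-1],[0,0,-60,0,-1],[0,0,-95,0,-1],[0,25,-99,0,-1],[1,65,-99,-2,-1],[2,110,-99,-4,-1],[3,155,-99,-6,-1],[4,200,-99,-8,-1],[4,245,-99,-8,-1],[5,290,-99,-8,-1],[6,335,-99,-8,-1],[7,380,-99,-8,-1],[8,425,-99,-8,-1],[8,470,-99,-8,-1],[8,510,-99,-8,-1],[8,530,-99,-8,-1],[8,536,-99,-8,-1],[8,536,-99,-8,-1],[8,536,-99,-8,-1],[8,536,-99,-8,-1]]]'; python3 -c "
from h import *
plan(.5785-.068*np.cos(.032),.1355-.068*np.sin(.032),.0245,91.8)"
```

```text
time: 30.45
ee_pos: [0.5109, 0.1314, 0.1206]
eef_rot: [-0.016, 1.0, -0.0, 0.0]
ft_force: [0.8, -1.0, -0.3]
width: 0.0436
grip_force: 25.0
shift [ 0.3  2.  96.1] turn 0.1 yaw 91.9 tilt [ 0. -0. -1.] q7 1.31 t 30.45
```

```bash
python3 -m crank '[[[0,1,30,0,-1],[0,1,60,0,-1],[0,1,80,0,-1],[0,1,88,0,-1],[0,1,92,0,-1],[0,1,94,0,-1],[0,1,94,0,-1],[0,1,94,0,-1],[0,1,94,0,-1]]]'; python3 -c "
from h import *
plan(.5785-.068*np.cos(.032),.1355-.068*np.sin(.032),.0245,91.8)"
```

```text
time: 31.35
ee_pos: [0.5111, 0.1343, 0.0272]
eef_rot: [-0.017, 1.0, 0.0, 0.001]
ft_force: [0.2, -0.4, -1.4]
width: 0.043
grip_force: 25.0
shift [ 0.6 -1.   2.7] turn 0.2 yaw 92.0 tilt [ 0.001  0.001 -1.   ] q7 1.33 t 31.35
```

```bash
python3 -m crank '[[[0,0,1.5,0,-1],[0,0,2.5,0,-1],[0,0,2.5,0,-1],[0,0,2.5,0,-1],[0,0,2.5,0,1],[0,0,2.5,0,1],[0,0,2.5,0,1],[0,0,2.5,0,1],[0,0,2.5,0,1],[0,0,2.5,0,1],[0,0,-20,0,1],[0,0,-60,0,1],[0,0,-100,0,1],[0,0,-140,0,1],[0,30,-160,0,1],[0,70,-160,0,1],[0,110,-160,0,1],[0,150,-160,0,1],[0,150,-160,0,1],[0,150,-160,0,1]]]'
python3 - <<'E'
from h import *
from bench import r
c=r.camera("top"); overlay(c,[],3,(235,85,501,235),"pics/fin.png",[(.5775,.1355,.032),(.58,-.002,.112),(.54,-.15,-.1)])
E
```

```text
time: 33.35
ee_pos: [0.5051, 0.2847, 0.1861]
eef_rot: [-0.018, 1.0, -0.0, -0.0]
ft_force: [-0.3, -0.3, 0.9]
width: 0.087
grip_force: 0.0
```

View pics/fin.png

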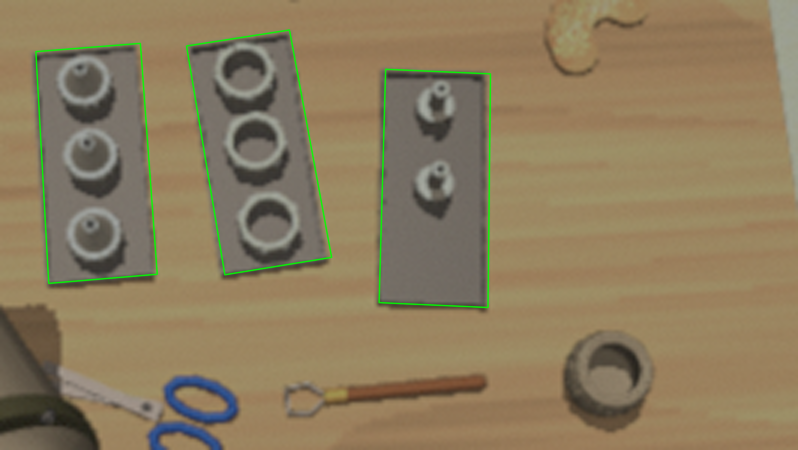

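All five parts stand upright inside their trays: nozzles at (92,155) and (95,233), collars at (256,143) and (269,222), piston at (435,183). The pot at (608,373) has not moved, so I'm handing in.

```bash
python3 -c "
from bench import r
print(r.close_job())"
```

```text
the job is handed in; nothing more can be done
None
```

I put both nozzles, both collars and the piston in their matching trays and handed the job in at about 33 s; the last picture shows all five upright with the coil pot unmoved, but no verdict came back.

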